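# Interlock the tea troughs in the tray and close the drawer

## Robot

A 6-joint arm with a two-finger parallel gripper is mounted at the origin on the work surface. World frame = base frame: x ahead of the robot, y to its left, z up, the work surface at z = 0. Lengths are in m, angles in rad, forces in N, time in s.
With the tool pointing down it reaches from about 0.3 to 0.775 m from the base axis. Payload 14.6 kg.
Tool frame: the origin (TCP) lies between the finger pads; the fingertips stand 8 mm ahead of it and the grasp point (between the pads) lies 11 mm behind it; z points along the fingers, y is the line along which they close (so a half turn about z gives the same grasp; the last joint's range is limited). The gripper opens to 94 mm and grips with 3 to 60 N. Pads are 16 mm wide; open, the fingers measure 119 mm over their backs; the gripper's body (75 mm by 177 mm) begins 78 mm behind the grasp point.
Start: joints at [-1.354, 0.3, 1.521, -0, 1.321, -0.067], TCP at [0.154, -0.528, 0.193] pointing down, gripper open.
Joint ranges: [-3.03, 3.03], [-0.79, 2.21], [0.23, 2.52], [-1.04, 4.18], [0, 3.07], [-2.55, 2.55]. Speed limits (rad/s): [2.22, 2.22, 2.57, 3.14, 3.14, 3.14].

## Interface

Orientations are given as a unit quaternion [x, y, z, w].
In Python, from plant import bot, optics, cut_out gives the robot as it stands. The module is installed in compiled form; this text tells all that it offers. Calls block until the motion is done:
- bot.move_pose(position, orientation): joint-space move of the TCP to a pose.
- bot.movel(position, rotation=None, speed=0.15, until_force=None): straight line of the TCP; rotation=None keeps the orientation; speed is the mean speed in m/s. With until_force (N) it stops when the force on the tool has changed by that much, and returns True; else False.
- bot.set_joints(angles): joint-space move.
- bot.let_go() and bot.gripper_close(squeeze=None): open the fingers fully, or close them until they stop; squeeze is the grip in N (None keeps the last).
- bot.wait(seconds).
- bot.inverse_kinematics(position, orientation): joint angles nearest the present ones, or None.
- optics.capture(name): name is "scene" or "top" or "wrist"; returns a dict with "image" (420x560x3 uint8, red, green, blue), "fov_y" (degrees; the focal length in pixels is half the picture's height over the tangent of half this angle, whatever the lens; pixels are square), "cx", "cy" (the principal point, pixels), "R" (3x3) and "t" (3): a world point X has camera coordinates R X + t. Camera axes: x right, y down, z forward; pixel columns grow to the right and rows downward; lengths in m; the calibration is good to about 2 mm. A picture is of the moment at which its call begins. There is no depth.
A pose or a line that the arm cannot do raises bot.IKError and nothing moves.
- bot.finish_job(): hands the job in; it is judged then, once.
Trained networks look in a picture, given as the dict that the camera call returned (one of the last four; its "shot" number tells which), for a name from the list of things; names that differ only in an ending like _2 or _b are one class to them, and where a whole thing is asked for, a point or a joint stands for the part that bears it (a point fixed in the world has none). Each returns a list of dicts, best first, with "confidence" (0 to 1); they miss things now and then, are a little off and sometimes report something else, mostly with a low value. They report only what shows in the picture. A call takes as long as a camera call. They do not tell look-alikes from the thing itself.
- cut_out(thing, picture): "pixels" (420x560 bool, what is visible of it) and "box" ([left, top, right, bottom] in pixels, round what is visible of it).
Readings, each from a call of its own:
- bot.current_t(): time.
- bot.current_q(): joint angles.
- bot.current_qd(): joint speeds.
- bot.current_tau(): joint torques, N m.
- bot.current_tcp_pos(): TCP position.
- bot.current_eef_rot(): TCP orientation.
- bot.current_contact_force(): force on the tool from outside, world axes, zero at the start.
- bot.current_torque(): the same for the moment, N m.
- bot.current_gripper_width(): opening from 0.0 (shut) to 1.0 (fully open).
- bot.current_grip_force(): force on a finger pad.
Only numpy, scipy, OpenCV 4.12 (cv2) and the standard library are available. Lean on these libraries where they do the work, as an engineer would, in place of code of your own. Each camera call takes 0.05 s, during which the arm holds its last target. There are 200 camera calls.

## Task

Pack the two loose tea troughs away in the pulled-out drawer: set the yellow one, open side up, alongside the dark wooden one already in the tray, then lower the blue one, open side down, across the pair so that its two flanges hang one inside each of them, all three parallel and with their ends roughly in line. Then press the red release lever down and gently push the drawer fully home, with the stack still interlocked. Set the troughs down rather than dropping them, and leave the jars and other things on the counter where they are.

Things in the scene. Friction and masses are not known exactly. Their poses are not given: they have to be found in the camera images.
- dark_mid (a point): Dark brown wooden U-shaped tea trough, 150 long, 62 wide, 40 high, 4 thick, 80 to 160 g. It lies loose in the tray, open side up, roughly along the tray's depth and somewhere left or right of its middle, or near it. Point: its centre, half-way up; x along it, y across, z up.
- yellow_mid (a point): Yellow U-shaped tea trough, 150 long, 62 wide, 40 high, 4 thick, 80 to 160 g. White bands at its ends. Lies loose on the counter on its web, open side up, left or right of the drawer its heading within 75 degrees of straight ahead; a jar stands close beside one end of it. Point: its centre, half-way up; x along it, y across, z up.
- blue_mid (a point): Blue U-shaped tea trough, 150 long, 62 wide, 40 high, 4 thick, 80 to 160 g. Lies on the counter open side down, across the drawer from the yellow one; a jar stands by one end. In place, its flanges rest on the others' webs, 4 above the tray floor; the facing flanges of the other two must be 0 to 46 apart (28 leaves finger room). Point: its centre, half-way up; x along it, y across, z up.
- tray_floor (a point): Centre of the inner floor of the drawer's wooden tray, 16 above the counter. Tray inside: 290 wide (y), about 183 deep (x), side and rear walls 26 above its floor, front panel 54 above its floor, so open from above while pulled out. x points into the drawer unit (the way the drawer closes, roughly away from the robot), y to its left, z up. Moves with the drawer.
- drawer_front (a point): Middle of the outer face of the drawer's white front panel (panel 316 wide, 60 high, its top 70 above the counter), 40 above the counter; x points the way the drawer closes. Push here with shut fingers. The white unit behind, 356 wide and 102 high with books on it up to 144, begins 200 beyond this face while the drawer is out.
- lever_pad (a point): Top of the red release lever's pad (30 by 24), about 81 above the counter, beside the tray on its right (-y) close to the unit. Frame of the lever: as the unit at rest (x towards the unit), tips with the lever. Press the pad straight down about 25.
- lever (a joint): Release lever: 0 up (drawer locked), 0.36 rad fully down; free from about 0.27. Hinged 70 mm behind the pad; takes about 3 N and stays where it is left.
- drawer (a joint): Drawer slide: 0 fully extended (locked by the catch until the lever is down), 0.18 m fully home. About 3 N of friction; holds still where left.
- jar_green_mid (a point): Round glass jar with cork lid, 58 across, 78 high, green tea inside; point at its centre. Stands beside an end of the yellow trough, edge about 12 from its flank. Leave alone.
- jar_amber_mid (a point): Round glass jar with cork lid, 58 across, 78 high, brown tea inside; point at its centre. Stands beside an end of the blue trough, edge about 12 from its flank. Leave alone.
- bottle_mid (a point): Green glass bottle, 68 across, 220 high; point at its centre. Leave alone.
- mushroom_mid (a point): White mushroom-shaped pot with yellow cap, 84 across, 96 high; point at its centre. Leave alone.
- mug_mid (a point): Blue mug, 76 across, 85 high; point at its centre. Leave alone.
- pitcher_mid (a point): Glass pitcher with handle, 100 across, 170 high; point at its centre. Leave alone.
- scoop_mid (a point): Dark wooden spoon, 160 long, lying flat near the robot; point near its middle. Leave alone.
Mind the look-alikes: they are no part of the job. Of the things shaped like the part that bears blue_mid, the blue one is meant. What is shaped like the part that bears yellow_mid but purple is not meant.

How it is judged:
By the outcome, as a careful person would: the job done as asked, in the order asked, and still so for the second after the job is handed in, with the robot touching nothing.
It also fails if it takes over 72 s, if anything falls off the work surface, if the arm or the gripper's body presses on something with over 40 N, if the wrist force passes 120 N, or if a joint passes its speed limit or range.

## Working session

There is one attempt and no reset: what is moved stays moved. The work goes in short steps, each a Python script; the robot and the scene stay as the last script left them, time stands still between calls to the robot, and variables do not carry over. Pictures are saved under pics/ and viewed, at most 10 in all, crops included, and the job is handed in when it is done.

```bash
mkdir -p pics; ls; cat > h.py <<'E'
import numpy as np, cv2
from plant import bot, optics, cut_out
def f(p): return p["image"].shape[0]/2/np.tan(np.radians(p["fov_y"])/2)
def back(p,uv,z):
    uv=np.atleast_2d(uv).astype(float); R=np.array(p["R"]);t=np.array(p["t"]);c=-R.T@t
    d=np.c_[(uv[:,0]-p["cx"])/f(p),(uv[:,1]-p["cy"])/f(p),np.ones(len(uv))]@R
    return c+d*((z-c[2])/d[:,2])[:,None]
def proj(p,X):
    X=np.atleast_2d(X)@np.array(p["R"]).T+np.array(p["t"]); return np.c_[X[:,0]/X[:,2]*f(p)+p["cx"],X[:,1]/X[:,2]*f(p)+p["cy"]]
def save(p,n): cv2.imwrite("pics/"+n,p["image"][:,:,::-1])
E
python3 - <<'E'
from h import *
ps={n:optics.capture(n) for n in("top","scene")}
im=np.vstack([ps["top"]["image"],ps["scene"]["image"]])
for n,p in ps.items():
    save(p,n+"0.png"); print(n,p["fov_y"],p["cx"],p["cy"],np.round(-np.array(p["R"]).T@p["t"],3))
p=ps["top"]
for th in["dark_mid","yellow_mid","blue_mid","tray_floor","drawer_front","lever_pad","jar_green_mid","jar_amber_mid","bottle_mid","mushroom_mid","mug_mid","pitcher_mid","scoop_mid"]:
    for n,p in ps.items():
        for d in cut_out(th,p)[:3]:
            m=d["pixels"]; uv=np.argwhere(m)[:,::-1].mean(0); rgb=p["image"][m].mean(0)
            print(th,n,round(d["confidence"],2),np.round(d["box"]),uv.round(),rgb.round(),back(p,uv,.04)[0].round(3)[:2])
E
```

```text
pics
top 50.054442898815935 275.42748585689526 199.1904508352446 [0.442 0.028 1.442]
scene 45.824817826972925 273.18705973688105 212.5066362128188 [ 1.578 -0.405  0.98 ]
dark_mid top 0.89 [265. 153. 284. 204.] [273. 177.] [49. 34. 18.] [0.594 0.047]
dark_mid scene 0.92 [271. 223. 307. 252.] [286. 239.] [70. 45. 23.] [0.586 0.045]
dark_mid scene 0.71 [343. 177. 377. 214.] [361. 198.] [161. 134.  21.] [0.494 0.351]
dark_mid scene 0.57 [398. 181. 426. 252.] [413. 220.] [57. 86. 56.] [0.655 0.437]
yellow_mid top 0.92 [198. 242. 224. 292.] [211. 266.] [59. 35. 79.] [0.311 0.234]
yellow_mid top 0.6 [155. 198. 186. 245.] [170. 220.] [105.  98.  40.] [0.452 0.365]
yellow_mid scene 0.72 [341. 176. 379. 216.] [361. 198.] [161. 136.  28.] [0.494 0.351]
blue_mid top 0.96 [378. 244. 432. 286.] [405. 264.] [38. 80. 47.] [ 0.335 -0.368]
blue_mid top 0.6 [387. 172. 435. 225.] [409. 199.] [ 33.  57. 108.] [ 0.538 -0.378]
blue_mid scene 0.82 [ 98. 210. 153. 252.] [127. 231.] [ 35. 108.  49.] [ 0.364 -0.371]
blue_mid scene 0.72 [110. 250. 158. 294.] [143. 259.] [ 58.  95. 170.] [ 0.504 -0.351]
tray_flo
[... 2027 characters left out ...]
76.] [ 0.737 -0.291]
mug_mid scene 0.69 [372. 234. 405. 268.] [387. 249.] [160. 140.  53.] [0.735 0.292]
pitcher_mid top 0.97 [393. 123. 451. 164.] [421. 144.] [82. 89. 90.] [ 0.712 -0.412]
pitcher_mid scene 0.96 [105. 261. 166. 344.] [137. 302.] [116. 133. 143.] [ 0.656 -0.396]
scoop_mid top 0.73 [355. 231. 367. 280.] [360. 250.] [57. 53. 50.] [ 0.375 -0.228]
scoop_mid top 0.25 [185. 115. 214. 142.] [198. 128.] [103.  90.  38.] [0.743 0.29 ]
scoop_mid top 0.15 [367. 123. 405. 151.] [382. 135.] [25. 38. 53.] [ 0.735 -0.291]
scoop_mid scene 0.67 [170. 208. 182. 241.] [174. 229.] [105.  97.  89.] [ 0.411 -0.24 ]
scoop_mid scene 0.25 [398. 186. 426. 251.] [413. 220.] [52. 83. 52.] [0.657 0.435]
```

```bash
python3 -c "
import cv2
a=cv2.imread('pics/top0.png')[100:300,120:460]
cv2.imwrite('pics/topc.png',cv2.resize(a,(800,470),interpolation=cv2.INTER_CUBIC))"
```

```text
(no output)
```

View pics/topc.png

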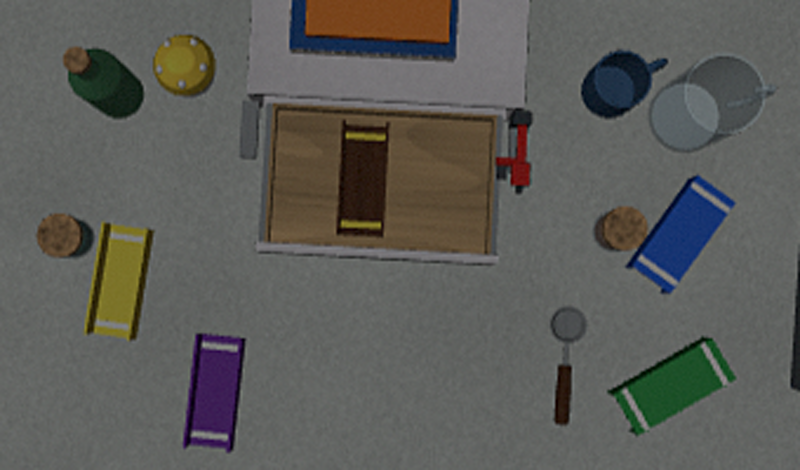

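View pics/scene0.png

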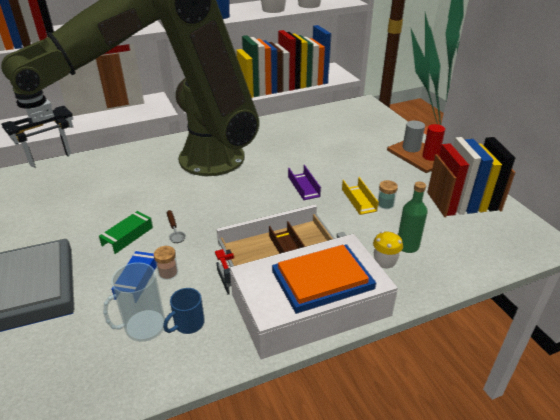

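Candidates in the top picture. For yellow: the yellow trough (170,220) or the purple one (211,266). For blue: the blue trough (409,199) or the green one (405,264). By colour I choose (170,220) and (409,199). The dark trough is at (273,177), the lever pad near (340,172), the green-tea jar at the far-left end of the yellow trough, and the amber jar at the near-left end of the blue one. Next I fit poses from the top view and check them close up with the wrist camera.

```bash
cat >> h.py <<'E'
from scipy.spatial.transform import Rotation as Ro
from scipy.optimize import minimize
def quat(yaw):
    c,s=np.cos(yaw),np.sin(yaw); return Ro.from_matrix(np.array([[c,s,0],[s,-c,0],[0,0,-1]])).as_quat()
def box(x,y,a,z0,z1,L=.15,W=.062):
    c,s=np.cos(a),np.sin(a)
    return np.array([[x+c*i*L/2-s*j*W/2,y+s*i*L/2+c*j*W/2,z] for i in(-1,1) for j in(-1,1) for z in(z0,z1)])
def sil(p,X,k=4):
    h=cv2.convexHull((proj(p,X)*k+k/2-.5).astype(np.float32)).astype(np.int32)
    m=np.zeros((420*k,560*k),np.uint8); cv2.fillConvexPoly(m,h,1); return cv2.resize(m.astype(np.float32),(560,420),interpolation=cv2.INTER_AREA)
def fit(p,m,g,z0,z1):
    m=m.astype(np.float32)
    def c(v):
        s=sil(p,box(*v,z0,z1)); return -np.minimum(s,m).sum()/np.maximum(s,m).sum()
    S=np.array([g]+[[g[0]+dx,g[1]+dy,g[2]+da] for dx,dy,da in((.012,0,0),(0,.012,0),(0,0,.15))])
    r=minimize(c,g,method="Nelder-Mead",options=dict(initial_simplex=S,xatol=1e-4,fatol=1e-5)); return r.x,-r.fun
def near(th,p,xy,rgbtest=None,z=.03):
    b=[(np.linalg.norm(back(p,np.argwhere(d["pixels"])[:,::-1].mean(0),z)[0][:2]-xy),d) for d in cut_out(th,p)]
    b=[(e,d) for e,d in b if e<.05]; return max(b,key=lambda t:t[1]["confidence"])[1] if b else None
def rectyaw(p,m,z):
    uv=np.argwhere(m)[:,::-1]; X=back(p,uv,z)[:,:2]; X=X-X.mean(0); w,v=np.linalg.eigh(X.T@X); a=np.arctan2(v[1,1],v[0,1]); return (a+np.pi/2)%np.pi-np.pi/2
def look(th,p,xy,z0):
    d=near(th,p,xy,z=z0+.03)
    if d is None: return None
    m=d["pixels"]; g=back(p,np.argwhere(m)[:,::-1].mean(0),z0+.03)[0][:2]
    return fit(p,m,[*g,rectyaw(p,m,z0+.03)],z0,z0+.04)
def hover(x,y,z,yaw):
    best=None
    for a in(yaw,yaw+np.pi):
        q=bot.inverse_kinematics([x,y,z],quat(a))
        if q is not None and (best is None or abs(q[5])<abs(best[1][5])): best=(a,q)
    return best
E
python3 - <<'E'
from h import *
p=optics.capture("top")
P={}
for th,xy,z in(("yellow_mid",(.45,.365),0),("blue_mid",(.537,-.377),0),("dark_mid",(.594,.047),.016)):
    P[th]=look(th,p,xy,z); print(th,P[th])
v=P["blue_mid"][0]; print(hover(v[0],v[1],.25,v[2]))
a,q=hover(v[0]-.05,v[1],.26,0); bot.set_joints(q)
w=optics.capture("wrist"); save(w,"wb.png"); print(look("blue_mid",w,v[:2],0),w["fov_y"], -np.array(w["R"]).T@w["t"], bot.current_t(),a)
E
```

```text
yellow_mid (array([ 0.45238784,  0.36984204, -0.11516813]), np.float64(0.9471062421798706))
blue_mid (array([ 0.53898468, -0.38277861, -0.60844714]), np.float64(0.9464440941810608))
dark_mid (array([ 0.59581766,  0.04639333, -0.02083252]), np.float64(0.934741735458374))
(np.float64(-0.6084471362302031), array([-6.72921054e-01,  5.28890646e-01,  1.07280435e+00, -4.44089210e-16,
        1.53989766e+00,  1.50632241e+00]))
(array([ 0.53843561, -0.38050223, -0.60308529]), np.float64(0.9835811257362366)) 63.68667481288609 [ 0.56584451 -0.38188919  0.4502935 ] 3.0833 0
```

View pics/wb.png

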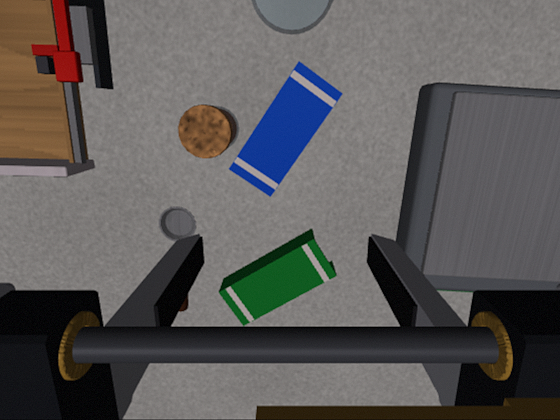

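The wrist view confirms the blue trough at (287,128), IoU 0.98. The amber jar is at (205,131) beside its near end, the green look-alike is at (278,278), and the lever pad is at (67,66). Next, the drawer and the yellow trough.

```bash
python3 - <<'E'
from h import *
a,q=hover(.53,.02,.30,0); bot.set_joints(q)
w=optics.capture("wrist"); save(w,"wd.png"); print("dark",look("dark_mid",w,(.595,.046),.016))
for d in cut_out("lever_pad",w)[:2]:
    m=d["pixels"]; print("lever",d["confidence"],d["box"],back(w,np.argwhere(m)[:,::-1].mean(0),.08)[0])
np.savez("wd.npz",**{k:w[k] for k in("image","fov_y","cx","cy","R","t")})
a,q=hover(.40,.37,.26,0); bot.set_joints(q)
w=optics.capture("wrist"); save(w,"wy.png"); print("yel",look("yellow_mid",w,(.452,.368),0))
d=near("jar_green_mid",w,np.array((.51,.44)),z=.078)
if d: print("jar",back(w,np.argwhere(d["pixels"])[:,::-1].mean(0),.078)[0])
print(bot.current_t())
E
python3 -c "
import cv2,numpy as np
cv2.imwrite('pics/two.png',np.hstack([cv2.resize(cv2.imread('pics/'+n),None,fx=.7,fy=.7) for n in('wd.png','wy.png')]))"
```

```text
dark (array([ 0.59610103,  0.04668467, -0.0292462 ]), np.float64(0.9213389158248901))
lever 0.96 [407.8, 49.0, 448.9, 124.1] [ 0.62753468 -0.15242782  0.08      ]
lever 0.39 [156.9, 31.0, 423.3, 203.1] [0.59931975 0.01836681 0.08      ]
yel (array([ 0.45231984,  0.37179842, -0.11981248]), np.float64(0.8975858688354492))
jar [0.49597333 0.43415344 0.078     ]
6.975
```

View pics/two.png

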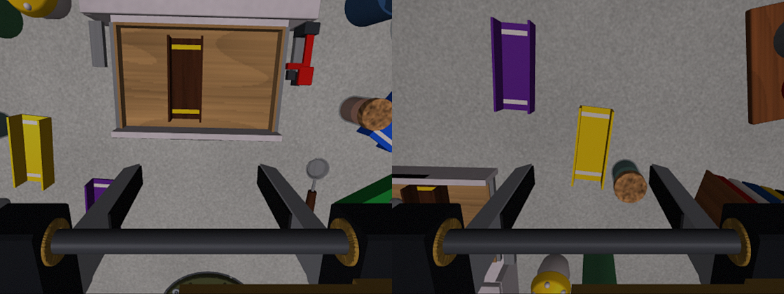

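```bash
python3 - <<'E'
from h import *
w=dict(np.load("wd.npz")); w["image"]=w["image"]
im=w["image"][:,:,::-1].copy()
k=4; big=cv2.resize(im,None,fx=k,fy=k,interpolation=cv2.INTER_CUBIC)
for z,c in((.016,(0,255,0)),(.056,(255,255,0))):
    pts=np.array([proj(w,X)[0] for X in box(.5961,.0467,-.025,z,z)[[0,2,6,4]]]); cv2.polylines(big,[((pts+.5)*k).astype(int)],True,c,1)
a=big[0:210*k,140*k:460*k]; cv2.imwrite("pics/dz.png",cv2.resize(a,(800,525),interpolation=cv2.INTER_AREA))
E
```

```text
(no output)
```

View pics/dz.png

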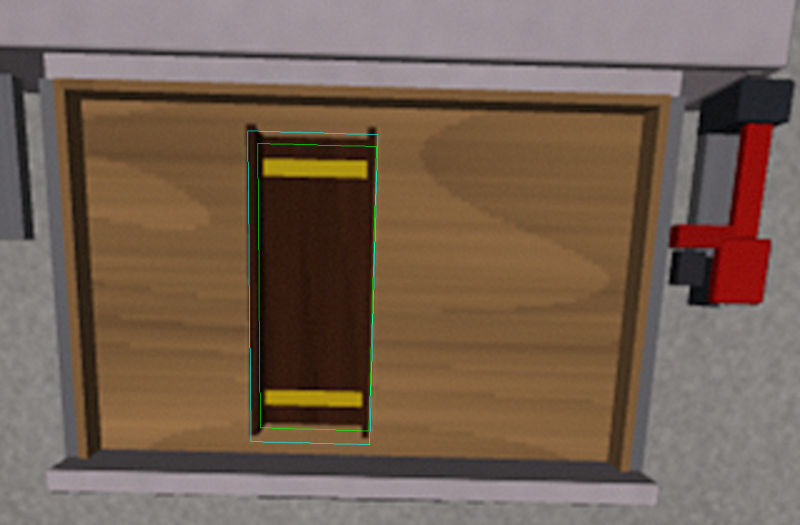

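```bash
python3 - <<'E'
from h import *
w=dict(np.load("wd.npz"))
B=lambda u,v,z:back(w,(u/2.5+140-.5,v/2.5-.5),z)[0].round(4)
print("cam",-w["R"].T@w["t"])
L,R=B(48,490,.07),B(656,503,.07); print("front",L,R,(L+R)/2,np.hypot(*(L-R)[:2]),"yaw",-np.arctan2(*(L-R)[:2]))
print("pad",B(740,272,.081),B(712,240,.081),B(769,302,.081))
print("floor",B(80,98,.016),B(645,113,.016),B(610,460,.016),B(98,450,.016))
print("unit edge",B(0,45,.102),B(780,68,.102))
for n,(x,y,a) in dict(y=(.4523,.3710,-.118),b=(.5384,-.3805,-.603)).items(): print(n,hover(x,y,.017,a))
for y in(-.048,0): print(hover(.596,y,.04,-.025))
E
```

```text
cam [0.60769808 0.02073024 0.49032678]
front [0.4996 0.1829 0.07  ] [ 0.4924 -0.1299  0.07  ] [0.496  0.0265 0.07  ] 0.312882853477144 yaw -0.02301383896046811
pad [ 0.6072 -0.1549  0.081 ] [ 0.6214 -0.1403  0.081 ] [ 0.5935 -0.1702  0.081 ]
floor [0.6935 0.1663 0.016 ] [ 0.6862 -0.1244  0.016 ] [ 0.5032 -0.1205  0.016 ] [0.5093 0.1727 0.016 ]
unit edge [0.698  0.1712 0.102 ] [ 0.6891 -0.1528  0.102 ]
y (3.0235926535897932, array([ 6.24362552e-01,  5.74383022e-01,  1.57114049e+00, -4.44089210e-16,
        9.96069138e-01, -8.28433775e-01]))
b (-0.603, array([-6.70767588e-01,  7.17764357e-01,  1.32796473e+00, -4.44089210e-16,
        1.09586356e+00,  1.50302874e+00]))
(-0.025, array([-1.41612953e-01,  5.66713466e-01,  1.52001862e+00, -4.44089210e-16,
        1.05486057e+00,  1.45418337e+00]))
(-0.025, array([-6.14480586e-02,  5.62969576e-01,  1.52606773e+00, -4.44089210e-16,
        1.05255534e+00,  1.53434827e+00]))
```

```bash
cat >> h.py <<'E'
def at(x,y,a,off): return x+off*np.cos(a), y+off*np.sin(a)
E
python3 - <<'E'
from h import *
x,y,a=.4523,.3710,-.118; off=-.022; pi=np.pi
gx,gy=at(x,y,a,off)
bot.move_pose([gx,gy,.12],quat(a+pi)); bot.movel([gx,gy,.016],speed=.12,until_force=8)
print(bot.current_tcp_pos(),bot.current_contact_force())
bot.gripper_close(30); print("w",bot.current_gripper_width(),bot.current_grip_force())
bot.movel([gx,gy,.20],speed=.2); print("w",bot.current_gripper_width(),bot.current_grip_force(),bot.current_t())
w=optics.capture("wrist"); save(w,"g1.png")
ad=-.025; px,py=.598-.095*np.sin(-ad)*1, .0467-.095*np.cos(ad)
qx,qy=at(px,py,ad,off)
bot.move_pose([qx,qy,.18],quat(ad+pi)); bot.movel([qx,qy,.06],speed=.15)
print(bot.movel([qx,qy,.029],speed=.03,until_force=3),bot.current_tcp_pos(),bot.current_contact_force())
bot.let_go(); bot.movel([qx,qy,.20],speed=.15)
print(bot.current_t())
b,q=hover(.55,.0,.30,0); bot.set_joints(q)
w=optics.capture("wrist"); save(w,"pd.png")
print("dark",look("dark_mid",w,(.598,.0467),.016)); print("yel",look("yellow_mid",w,(px,py),.016),px,py)
np.savez("pd.npz",**{k:w[k] for k in("image","fov_y","cx","cy","R","t")}); print(bot.current_t())
E
```

```text
[0.43085765 0.3739187  0.01688848] [ 0.72855302 -0.09460247 -0.07941338]
w 0.6524760597211264 29.991669952869415
w 0.6535311302844239 29.99120146036148 10.2833
True [ 0.57363778 -0.04768864  0.032011  ] [0.98218402 0.81918865 3.61594889]
15.7333
dark (array([ 0.59908493,  0.04659009, -0.0238002 ]), np.float64(0.9255392551422119))
yel (array([ 0.59610573, -0.04739174, -0.02929876]), np.float64(0.9209993481636047)) 0.5956252473881023 -0.04827031404619175
18.575
```

View pics/pd.png

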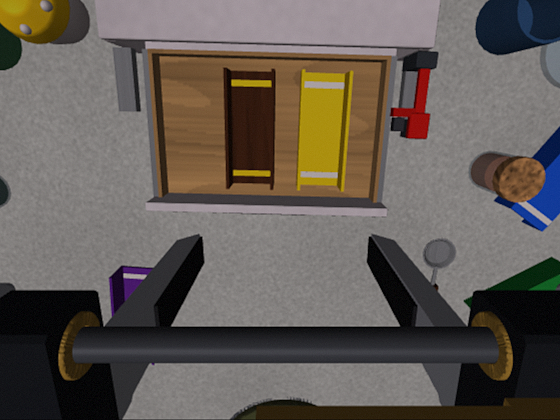

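The tray now holds dark at (249,128) and yellow at (325,130), parallel and about 33 mm apart. Next, the blue trough.

```bash
python3 - <<'E'
from h import *
x,y,a=.5384,-.3805,-.603; off=.022
gx,gy=at(x,y,a,off)
bot.move_pose([gx,gy,.16],quat(a)); bot.movel([gx,gy,.016],speed=.12,until_force=8)
print(bot.current_tcp_pos(),bot.current_contact_force())
bot.gripper_close(30); print("w",bot.current_gripper_width())
bot.movel([gx,gy,.20],speed=.2); print("w",bot.current_gripper_width(),bot.current_t())
ad=-.026; qx,qy=at(.5977,-.0004,ad,off)
bot.move_pose([qx,qy,.18],quat(ad)); bot.movel([qx,qy,.085],speed=.15)
print(bot.movel([qx,qy,.033],speed=.03,until_force=3),bot.current_tcp_pos(),bot.current_contact_force())
E
```

```text
[ 0.55688187 -0.3932511   0.01689058] [-0.34620347 -0.24456508  0.11367938]
w 0.6570027720335029
w 0.6546077730002415 23.1333
True [ 0.6198398  -0.00096582  0.0360062 ] [-0.23710013 -0.06316489  4.33919584]
```

```bash
python3 - <<'E'
from h import *
bot.let_go(); p=bot.current_tcp_pos(); bot.movel([p[0],p[1],.20],speed=.15)
b,q=hover(.55,.0,.30,0); bot.set_joints(q)
w=optics.capture("wrist"); save(w,"st.png")
print("blue",look("blue_mid",w,(.598,0),.02))
d=near("lever_pad",w,np.array((.61,-.155)),z=.08); 
if d: print(d["box"])
print(bot.current_t())
E
```

```text
blue (array([ 5.98587681e-01,  3.93078455e-04, -2.76730642e-02]), np.float64(0.9826144576072693))
[390.2, 66.4, 432.3, 139.5]
29.5083
```

View pics/st.png

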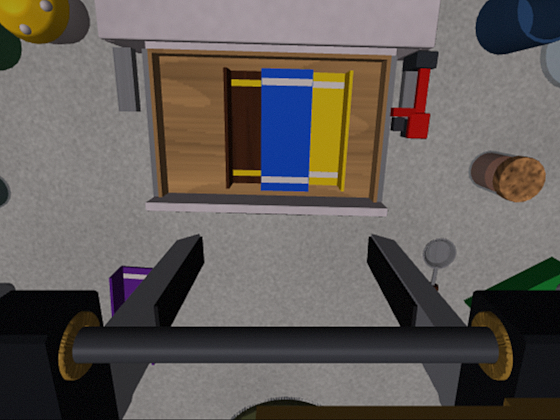

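Blue (287,129) spans the dark and yellow troughs, interlocked with ends in line. Next, the lever.

```bash
python3 - <<'E'
from h import *
bot.gripper_close(10)
b,q=hover(.606,-.155,.14,-.023); bot.set_joints(q)
bot.movel([.606,-.155,.095],speed=.1)
print(bot.movel([.606,-.155,.060],speed=.03,until_force=15),bot.current_tcp_pos(),bot.current_contact_force())
bot.movel([.606,-.155,.15],speed=.15)
u=np.array([np.cos(-.023),np.sin(-.023)])
s=np.array([.496,.0255])-.04*u
b,q=hover(.45,-.05,.16,-.023); bot.set_joints(q)
bot.movel([*s,.12],speed=.2); bot.movel([*s,.045],speed=.12)
r=bot.movel([*(s+.06*u),.045],speed=.05,until_force=12)
print(r,bot.current_tcp_pos(),bot.current_contact_force(),bot.current_t())
w=optics.capture("top"); save(w,"push0.png")
E
```

```text
False [ 0.60613437 -0.15500387  0.06009462] [-0.81446847  0.07288532  0.32408785]
True [0.48622313 0.02575079 0.04445886] [-4.27490806  0.15180338  3.03995917] 37.35
```

```bash
python3 - <<'E'
from h import *
p=bot.current_tcp_pos(); bot.movel([p[0]-.02,p[1],p[2]],speed=.1); bot.movel([p[0]-.02,p[1],.14],speed=.2)
b,q=hover(.54,-.12,.25,0); bot.set_joints(q)
w=optics.capture("wrist"); print(bot.current_t())
np.savez("lv.npz",**{k:w[k] for k in("image","fov_y","cx","cy","R","t")})
big=cv2.resize(w["image"][0:200,100:400,::-1],(800,533),interpolation=cv2.INTER_CUBIC); cv2.imwrite("pics/lv.png",big)
E
```

```text
39.2333
```

View pics/lv.png

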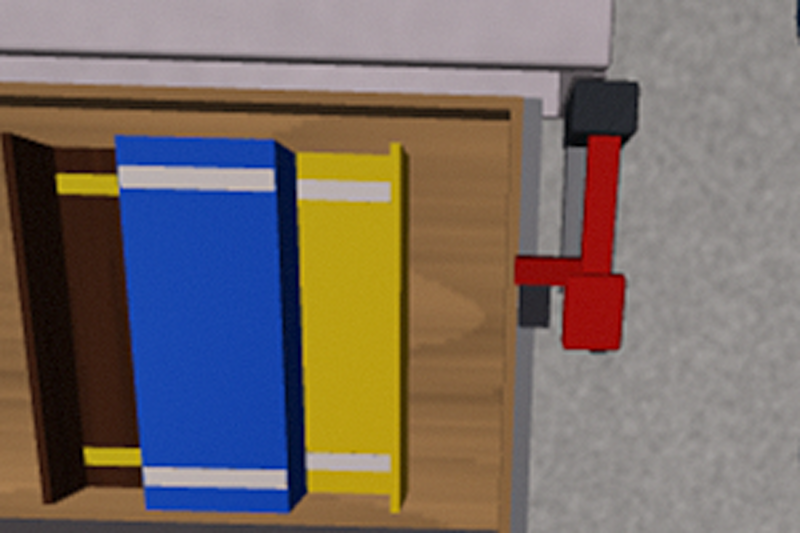

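```bash
python3 - <<'E'
from h import *
w=dict(np.load("lv.npz"))
for z in(.056,.081): print("pad",z,back(w,np.array([[565,275],[623,350],[594,312]])/2.667+[99.5,-.5],z).round(4)[:,:2].tolist())
u=np.array([np.cos(-.023),np.sin(-.023)]); s=np.array([.496,.0255])-.025*u
bot.move_pose([*s,.12],quat(-.023)); bot.movel([*s,.045],speed=.15)
bot.movel([*(s+.013*u),.045],speed=.03,until_force=20)
r=bot.movel([*(s+.05*u),.045],speed=.03,until_force=20)
print(r,bot.current_tcp_pos(),bot.current_contact_force(),bot.current_t())
E
```

```text
pad 0.056 [[0.6222, -0.146], [0.5923, -0.1707], [0.6076, -0.1582]]
pad 0.081 [[0.6219, -0.1441], [0.5939, -0.1673], [0.6082, -0.1555]]
True [0.48611154 0.02575378 0.04450459] [-2.66157758  0.05130439  1.76148764] 41.725
```

```bash
python3 - <<'E'
from h import *
p=bot.current_tcp_pos(); bot.movel([p[0]-.015,p[1],p[2]],speed=.1); bot.movel([p[0]-.015,p[1],.13],speed=.25)
b,q=hover(.607,-.156,.13,-.023); bot.set_joints(q)
bot.movel([.607,-.156,.075],speed=.15); f0=np.array(bot.current_contact_force())
for z in(.066,.062,.058,.054,.050):
    r=bot.movel([.607,-.156,z],speed=.03,until_force=20); print(r,np.round(bot.current_tcp_pos(),4),np.round(np.array(bot.current_contact_force())-f0,2))
    if r: break
w=optics.capture("wrist"); print(bot.current_t()); save(w,"lv2.png")
E
```

```text
False [ 0.607 -0.156  0.066] [ 0.26 -0.1  -0.41]
False [ 0.6069 -0.156   0.0617] [ 0.09  0.54 -0.63]
False [ 0.607  -0.156   0.0579] [ 0.69  0.3  -0.28]
False [ 0.6069 -0.1559  0.0538] [ 0.11  0.45 -0.95]
False [ 0.6069 -0.156   0.0497] [ 0.06 -0.56  0.07]
45.575
```

View pics/lv2.png

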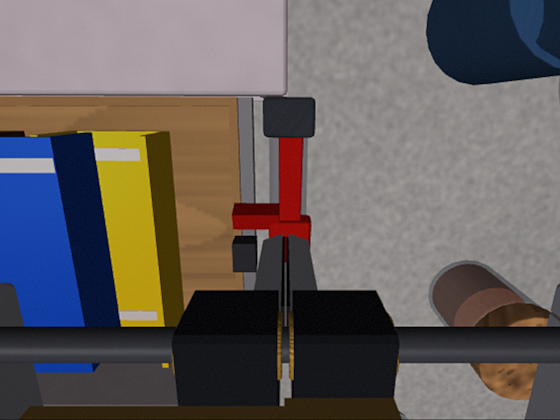

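```bash
python3 - <<'E'
from h import *
def red(im): im=im.astype(int); return (im[...,0]>60)&(im[...,0]>2.2*im[...,1])&(im[...,0]>2.2*im[...,2])
w=optics.capture("wrist"); T=np.array(bot.current_tcp_pos()); print("tip px",proj(w,T-[0,0,.008]),"cam",-np.array(w["R"]).T@w["t"])
print("pad corners .056",proj(w,[[.6222,-.146,.056],[.6222,-.1707,.056],[.5923,-.1707,.056],[.5923,-.146,.056]]).round())
m=red(w["image"]); 
for r in range(195,300,6):
    c=np.where(m[r])[0]; c=c[(c>220)&(c<330)]; print(r,(c.min(),c.max(),len(c)) if len(c) else None,end=" | ")
s0=cv2.imread("pics/scene0.png")[:,:,::-1]
bot.movel([T[0],T[1],.13],speed=.3); bot.movel([T[0]-.12,T[1],.16],speed=.3)
s1=optics.capture("scene"); bx=(slice(235,290),slice(205,245))
print()
for s in(s0,s1["image"]):
    q=np.argwhere(red(s)[bx])+[235,205]; print(len(q),q.min(0),q.max(0),q.mean(0))
    L=q[q[:,1]<=q[:,1].min()+8]; print(L.min(0),L.max(0),L.mean(0))
for z in(.056,.081): print(z,proj(s1,[[.607,-.157,z],[.622,-.145,z],[.592,-.169,z]]).round(1).tolist())
a=np.hstack([cv2.resize(s[225:295,195:255,::-1],(390,455),interpolation=cv2.INTER_CUBIC) for s in(s0,s1["image"])]); cv2.imwrite("pics/sc.png",a)
np.savez("s1.npz",**{k:s1[k] for k in("image","fov_y","cx","cy","R","t")})
print(bot.current_t())
E
```

```text
tip px [[287.58679822 236.29012541]] cam [ 0.68443079 -0.15616392  0.24028665]
pad corners .056 [[270. 221.]
 [313. 220.]
 [313. 267.]
 [272. 268.]]
195 (np.int64(279), np.int64(300), 22) | 201 (np.int64(279), np.int64(300), 22) | 207 (np.int64(235), np.int64(300), 65) | 213 (np.int64(232), np.int64(299), 66) | 219 (np.int64(232), np.int64(308), 77) | 225 (np.int64(233), np.int64(310), 78) | 231 (np.int64(269), np.int64(309), 41) | 237 (np.int64(269), np.int64(309), 15) | 243 (np.int64(285), np.int64(309), 2) | 249 (np.int64(285), np.int64(285), 1) | 255 (np.int64(285), np.int64(285), 1) | 261 (np.int64(285), np.int64(285), 1) | 267 None | 273 None | 279 None | 285 None | 291 None | 297 None | 
174 [249 215] [268 233] [257.05747126 223.62068966]
[249 215] [266 223] [255.36781609 220.06896552]
125 [257 216] [268 233] [262.    224.504]
[257 216] [268 224] [261.67164179 221.02985075]
0.056 [[220.9, 259.0], [226.9, 261.3], [215.0, 256.7]]
0.081 [[220.3, 252.2], [226.3, 254.4], [214.3, 249.9]]
46.65
```

View pics/sc.png

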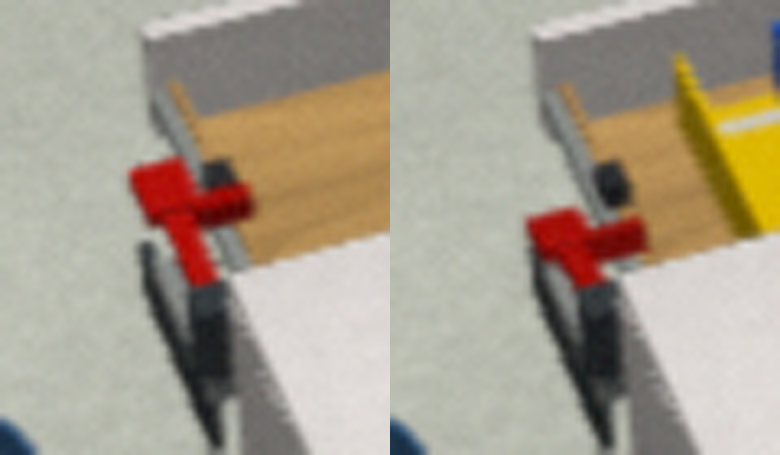

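The scene crop (left before, right now) shows the lever about 8 px lower, so it is down. I'll push again in short steps and watch the advance.

```bash
python3 - <<'E'
from h import *
u=np.array([np.cos(-.023),np.sin(-.023)]); s=np.array([.496,.0255])-.025*u
bot.move_pose([*s,.12],quat(-.023)); bot.movel([*s,.045],speed=.2)
bot.movel([*(s+.012*u),.045],speed=.05)
for i in range(6):
    p=np.array(bot.current_tcp_pos()); d=(p[:2]-s)@u
    r=bot.movel([*(s+(d+.006)*u),.045],speed=.015,until_force=25)
    print(r,np.round(bot.current_tcp_pos(),4),np.round(bot.current_contact_force(),2))
print(bot.current_t())
E
```

```text
False [0.4895 0.0257 0.045 ] [-0.65  0.95 -0.29]
False [0.4958 0.0255 0.045 ] [0.02 1.02 0.34]
False [0.5021 0.0254 0.045 ] [0.56 0.83 0.3 ]
False [0.5084 0.0252 0.045 ] [-0.12  0.21 -0.  ]
False [0.5147 0.0251 0.045 ] [-0.01 -0.45  0.66]
False [0.521  0.0249 0.045 ] [ 0.63 -0.11 -1.17]
51.7417
```

```bash
python3 - <<'E'
from h import *
u=np.array([np.cos(-.023),np.sin(-.023)]); s=np.array([.496,.0255])-.025*u
go=lambda x,v,F:bot.movel([*(s+(x-s[0])/u[0]*u),.045],speed=v,until_force=F)
for x,v in((.655,.05),(.675,.02)):
    r=go(x,v,25); print(r,np.round(bot.current_tcp_pos(),4),np.round(bot.current_contact_force(),2),bot.current_t())
    if r: break
w=optics.capture("top"); save(w,"end.png")
E
```

```text
False [0.6549 0.022  0.045 ] [-1.91 -0.93 -1.  ] 54.575
True [0.6648 0.0217 0.0444] [-1.51  0.27  0.69] 55.2
```

```bash
python3 - <<'E'
from h import *
u=np.array([np.cos(-.023),np.sin(-.023)]); s=np.array([.496,.0255])-.025*u
r=bot.movel([*(s+(.672-s[0])/u[0]*u),.045],speed=.015,until_force=28); print(r,np.round(bot.current_tcp_pos(),4),bot.current_contact_force())
p=bot.current_tcp_pos(); bot.movel([p[0]-.03,p[1],p[2]],speed=.1); bot.movel([p[0]-.12,p[1],.16],speed=.25)
b,q=hover(.53,.02,.30,0); bot.set_joints(q)
w=optics.capture("wrist"); save(w,"fin.png"); print(bot.current_t())
# front panel outer top edge (bright -> counter) per column
c=w["image"].astype(int)
for X in(-.1,0.02,.14):
    pr=np.array([proj(w,[x,X-0.0,.07])[0] for x in np.arange(.62,.71,.004)]).round().astype(int)
    print(X,[(round(.62+.004*i,3),int(c[v,u_].mean())) for i,(u_,v) in enumerate(pr)])
E
```

```text
True [0.6645 0.0217 0.0435] [-0.45885474 -0.34653808  0.96449707]
57.45
-0.1 [(0.62, 119), (0.624, 119), (0.628, 121), (0.632, 128), (0.636, 124), (0.64, 119), (0.644, 127), (0.648, 120), (0.652, 126), (0.656, 122), (0.66, 120), (0.664, 46), (0.668, 52), (0.672, 143), (0.676, 146), (0.68, 146), (0.684, 94), (0.688, 92), (0.692, 90), (0.696, 47), (0.7, 149), (0.704, 147), (0.708, 147)]
0.02 [(0.62, 126), (0.624, 122), (0.628, 122), (0.632, 125), (0.636, 120), (0.64, 118), (0.644, 118), (0.648, 124), (0.652, 124), (0.656, 119), (0.66, 119), (0.664, 127), (0.668, 50), (0.672, 0), (0.676, 145), (0.68, 144), (0.684, 148), (0.688, 89), (0.692, 71), (0.696, 25), (0.7, 67), (0.704, 147), (0.708, 149)]
0.14 [(0.62, 124), (0.624, 129), (0.628, 131), (0.632, 126), (0.636, 124), (0.64, 119), (0.644, 124), (0.648, 120), (0.652, 125), (0.656, 126), (0.66, 123), (0.664, 124), (0.668, 115), (0.672, 54), (0.676, 45), (0.68, 152), (0.684, 146), (0.688, 121), (0.692, 106), (0.696, 98), (0.7, 99), (0.704, 105), (0.708, 143)]
```

```bash
python3 -c "
from h import *
print(bot.finish_job(), bot.current_t())"
```

```text
the job is handed in; nothing more can be done
the job is handed in; nothing more can be done
```

I packed both troughs, interlocked with the dark one. The lever needed a second press before the drawer would move; I then pushed it home to its stop (face moved about 0.178 m of 0.18 by camera) and handed in after about 57 s. I did not see the stack again after closing, nor recheck the jars and other things on the counter.

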